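# Second layer of sauce cups on a separator board

## Robot

A 7-joint arm with a two-finger parallel gripper is mounted at the origin on a cart in front of the work surface, level with it; the furniture and walls round the work are solid. World frame = base frame: x ahead of the robot, y to its left, z up, the work surface at z = 0. Lengths are in m, angles in rad, forces in N, time in s.
With the tool pointing down it reaches from about 0.425 to 0.95 m from the base axis. Payload 16.7 kg.
Tool frame: the origin (TCP) lies on the centre line of the jaws, within the pads' length; the fingertips stand 14 mm ahead of it and the grasp point (between the pads) lies 5 mm behind it; z points along the fingers, y is the line along which they close (so a half turn about z gives the same grasp; the last joint's range is limited). The gripper opens to 94 mm and grips with 3 to 60 N. Pads are 16 mm wide; open, the fingers measure 119 mm over their backs; the gripper's body (75 mm by 177 mm) begins 78 mm behind the grasp point.
Start: joints at [-1.268, 0.426, 0.074, 1.606, -0.034, 1.111, -0.067], TCP at [0.295, 0.607, 0.219] pointing down, gripper open.
Joint ranges: [-2.85, 2.85], [-0.5, 2.14], [-1.23, 1.37], [0.21, 2.46], [-1.02, 4.16], [0.16, 2.05], [-2.73, 2.73]. Speed limits (rad/s): [1.89, 1.89, 2.39, 2.39, 3.01, 3.01, 3.01].

## Interface

Orientations are given as a 3x3 rotation matrix whose columns are the frame's x, y, z axes.
In Python, from plant import status, vision, job gives the robot as it stands.
- The arm moves only by the shell command python3 -m creep 'ROWS' [FORCE]. ROWS is a JSON object of lists of equal length, an entry for each row: "translation": the shift along the tool's x, y, z in units of 0.3 m (1.0 is 0.3 m), a list of three; "angular": the turn, a rotation vector about the tool's x, y, z in units of pi rad (1.0 is pi rad), a list of three; "grip": the opening, from 0 (shut) to 1 (fully open). In form: {"translation": [[x, y, z], ...], "angular": [[rx, ry, rz], ...], "grip": [grip, ...]}. A call has 1 to 8 rows; each row is the pose to reach, as a shift and turn from the pose commanded when the call began, along the tool's axes at that moment, turning the shorter way round; what a row does not reach only later rows make up. A row lasts 1/8 s, in which the tool goes at most 62.5 mm and 10.7 degrees, less where a joint would pass 70% of its speed; a pose out of reach is approached as far as the arm can. A call with a number of a shift or a turn outside -1 to 1 is refused whole. A call with a gripper value outside its range is refused whole. The fingers move at their own pace and stop on an object; FORCE is the grip in N (left out, the last holds). Time passes only in rows, so rows that repeat a pose let the fingers close. It gives the time, the measured TCP pose, the force, the opening and the grip force at its end, in the units of the state.
- status.get_obs(): the state, without advancing time (a new reading comes with each control period).
- vision.read_camera(name): name is "side" or "top" or "wrist"; returns a dict with "image" (384x512x3 uint8, red, green, blue), "fov_y" (degrees; the focal length in pixels is half the picture's height over the tangent of half this angle, whatever the lens; pixels are square), "cx", "cy" (the principal point, pixels), "T" (4x4, takes a point from camera to world coordinates). Camera axes: x right, y down, z forward; pixel columns grow to the right and rows downward; lengths in m; the calibration is good to about 2 mm. A picture is of the moment at which its call begins. There is no depth.
- job.sign_off(): hands the job in; it is judged then, once.
Trained networks look in the newest picture that a camera, given by its name, has taken for a name from the list of things; names that differ only in an ending like _2 or _b are one class to them, and where a whole thing is asked for, a point or a joint stands for the part that bears it (a point fixed in the world has none). Each returns a list of dicts, best first, with "conf" (0 to 1); they miss things now and then, are a little off and sometimes report something else, mostly with a low value. They report only what shows in the picture. A call takes as long as a camera call.
- vision.recognise(camera, target): "extent" ([centre column, centre row, width, height] in pixels, round what is visible of it).
The state is a dict: "time_s": time; "qpos": joint angles; "dq": joint speeds; "tau": joint torques, N m; "eef_pos": TCP position; "orientation": TCP orientation; "contact_force": force on the tool from outside, world axes, zero at the start; "torque": the same for the moment, N m; "gripper_width": finger opening in m; "grasp_force": force on a finger pad.
Only numpy, scipy, OpenCV 4.12 (cv2) and the standard library are available. Lean on these libraries where they do the work, as an engineer would, in place of code of your own. Each camera call takes 0.05 s, during which the arm holds its last target. There are 200 camera calls.

## Task

Take the blue separator board out of its wire rack, let it lean on the sloped rest to change your grip, and lay it flat, handle up, inside the cream dish on top of the four sauce cups already standing there. Then stand the two loose sauce cups upright on the board, one on each side of its handle. Keep the lower cups standing in the dish and do not disturb the salt shaker or the timer.

Things in the scene. Friction and masses are not known exactly. Their poses are not given: they have to be found in the camera images.
- separator: blue board 170x128x8 mm, 160 g, white fin handle amid one face. Origin: plate centre; x normal to it, to the handle side; y along the 170 mm side, z along the 128. Fin 12 mm thick (y), 50 long (z), its top 36 mm from the origin along x; its foot 20x58 mm, up to 12 mm. At the start upright in the rack, z up, handle to the wire guard, upper edge about 134 mm above the bench
- handle (a point): middle of the fin handle, 24 mm from the board's origin along the board's x; axes as the board's
- rack: fixed steel rack, 116 (x) x 190 (y) x 103 mm high, origin centre of its underside. The board stands in an 11 mm slot at x = +30 mm on a 6 mm base, both ends in guides that reach 67 mm above the bench; lift it straight up. A wire guard, 103 mm high, at x = -52 mm, stands before the handle
- sloped_rest: fixed aluminium rest for regrasping the board, foot 100 (x) x 130 (y) mm, 82 mm high, origin centre of its underside. Its face, 88 mm long, slopes at 45 degrees, low at x = -50 mm, rising towards +x, with a 12 mm lip square to the face at its foot. The board, its 170 mm edge on the lip, leans on the face handle up
- rest_lip (a point): middle of the inner corner of sloping face and lip, at x = -50, z = 20 mm of the rest; axes as the rest's. From here the face rises along (+x +z)/sqrt 2; its normal is (-x +z)/sqrt 2; the corner runs along y
- dish: fixed cream dish with the lower layer, 169 (x) x 209 (y) x 52 mm high, origin centre of its underside. Inside 146 (x) x 186 (y) mm, floor 4 mm thick, walls 46 mm high (30 on the -x side). The board goes in with its 170 mm side along the dish's y; lying on the cups its origin is about 40 mm above the bench
- low_cup_1: one of the four cups of the lower layer, standing in the dish; white sauce cup like the others: 60 mm across the rim, 44 mm across the foot, 32 mm high; open at the top; origin at the centre of its underside, z up
- low_cup_2: one of the four cups of the lower layer, standing in the dish; white sauce cup like the others: 60 mm across the rim, 44 mm across the foot, 32 mm high; open at the top; origin at the centre of its underside, z up
- low_cup_3: one of the four cups of the lower layer, standing in the dish; white sauce cup like the others: 60 mm across the rim, 44 mm across the foot, 32 mm high; open at the top; origin at the centre of its underside, z up
- low_cup_4: one of the four cups of the lower layer, standing in the dish; white sauce cup like the others: 60 mm across the rim, 44 mm across the foot, 32 mm high; open at the top; origin at the centre of its underside, z up
- cup_a: loose cup for the upper layer; white sauce cup like the others: 60 mm across the rim, 44 mm across the foot, 32 mm high; open at the top; origin at the centre of its underside, z up
- cup_b: the other loose cup for the upper layer; white sauce cup like the others: 60 mm across the rim, 44 mm across the foot, 32 mm high; open at the top; origin at the centre of its underside, z up
- shaker: steel salt shaker, 53 mm across, 88 mm high, origin at the centre of its underside; leave alone
- timer: cream kitchen timer with three buttons, 68 x 68 x 22 mm, origin at the centre of its underside; leave alone

How it is judged:
On the way, in this order (a step that is already met when the one before it is completed fails the run):
1. the separator leans on the sloped rest, handle side up, let go (angle between separator's own x axis and vertical between 0.6 and 1 rad and contact force between separator and sloped_rest above 0.3 N and contact force between the fingers and separator below 0.1 N), for 0.2 s.
2. the separator lies flat on the four lower cups in the dish, handle up, let go (angle between separator's own x axis and vertical below 0.06 rad and angle between the y axis of separator and the y axis of dish, either way round below 0.15 rad and height (world z) of separator between 0.034 and 0.048 m and horizontal distance between separator and dish below 0.015 m and contact force between the fingers and separator below 0.1 N and angle between each of low_cup_1, low_cup_2, low_cup_3, low_cup_4's own z axis and vertical below 0.1 rad and height (world z) of each of low_cup_1, low_cup_2, low_cup_3, low_cup_4 below 0.012 m and horizontal distance between each of low_cup_1, low_cup_2, low_cup_3, low_cup_4 and dish below 0.085 m), for 0.3 s.
At the end, for the whole second after the job is handed in: Board flat (0.06 rad), handle up, on the 4 upright lower cups in the dish: 15 mm of its centre, 0.15 rad of its long side, origin 34-48 mm above the bench. Cups a and b upright on it (0.1 rad), one each side of the handle, 30-80 mm off along the board, 42 mm across; at rest (angle between separator's own x axis and vertical below 0.06 rad and angle between the y axis of separator and the y axis of dish, either way round below 0.15 rad and height (world z) of separator between 0.034 and 0.048 m and horizontal distance between separator and dish below 0.015 m and linear speed of each of cup_a, cup_b, separator below 0.02 m/s and angle between each of low_cup_1, low_cup_2, low_cup_3, low_cup_4, cup_a, cup_b's own z axis and vertical below 0.1 rad and height (world z) of each of low_cup_1, low_cup_2, low_cup_3, low_cup_4 below 0.012 m and horizontal distance between each of low_cup_1, low_cup_2, low_cup_3, low_cup_4 and dish below 0.085 m and x of cup_a in the frame of separator between 0 and 0.009 m and z of cup_a in the frame of separator between -0.042 and 0.042 m and x of cup_b in the frame of separator between 0 and 0.009 m and z of cup_b in the frame of separator between -0.042 and 0.042 m and ((y of cup_a in the frame of separator between 0.03 and 0.08 m and y of cup_b in the frame of separator between -0.08 and -0.03 m) or (y of cup_b in the frame of separator between 0.03 and 0.08 m and y of cup_a in the frame of separator between -0.08 and -0.03 m))); the robot touches nothing.
It fails at once if the shaker is pushed more than 30 mm or tipped (distance of shaker from where it was at the start of the episode above 0.03 m or angle between shaker's own z axis and vertical above 0.3 rad).
It fails at once if the timer is pushed more than 30 mm or tipped (distance of timer from where it was at the start of the episode above 0.03 m or angle between timer's own z axis and vertical above 0.3 rad).
It also fails if it takes over 72 s, if anything falls off the work surface, if the arm or the gripper's body presses on something with over 40 N, if the wrist force passes 120 N, or if a joint passes its speed limit or range.

## Working session

There is one attempt and no reset: what is moved stays moved. The work goes in short steps, Python scripts to look and compute and a shell command to move; the robot and the scene stay as the last step left them, time stands still between calls to the robot, and variables do not carry over. Pictures are saved under pics/ and viewed, at most 10 in all, crops included, and the job is handed in when it is done.

```bash
ls; mkdir -p pics
python3 - <<'E'
from plant import status, vision, job
import cv2,numpy as np
s=status.get_obs(); print(s)
np.set_printoptions(precision=4,suppress=True)
for n in ("side","top"):
    c=vision.read_camera(n); cv2.imwrite(f"pics/{n}0.png",c["image"][:,:,::-1]); print(n,c["fov_y"],c["cx"],c["cy"],c["T"])
    for t in ("separator","handle","rack","sloped_rest","dish","low_cup_1","shaker","timer"):
        print(t,[([round(float(v)) for v in d["extent"]],round(float(d["conf"]),2)) for d in vision.recognise(n,t)][:8])
E
```

```text
pics
{'time_s': 0.0, 'qpos': array([-1.26752046,  0.4267343 ,  0.07387326,  1.60658422, -0.03406752,
        1.11077472, -0.06706898]), 'dq': array([-4.08974815e-04,  1.17780040e-03,  7.41397153e-05,  4.77854114e-04,
        1.03456310e-03, -9.10542733e-04,  4.34151398e-04]), 'tau': array([-3.47682271e-04, -9.35805845e+01,  3.66632201e+00, -4.54220331e+01,
       -4.89257451e-02,  1.99667114e-02,  1.07444437e-04]), 'eef_pos': array([0.29516015, 0.60660162, 0.2187848 ]), 'orientation': array([[-8.99233683e-01,  4.37468404e-01, -4.23017423e-04],
       [ 4.37468589e-01,  8.99232935e-01, -1.16697807e-03],
       [-1.30124837e-04, -1.23444283e-03, -9.99999230e-01]]), 'contact_force': array([-0.45952221,  1.07918765,  0.85490914]), 'torque': array([ 0.0146546 , -0.00707146,  0.03829861]), 'grasp_force': 0.0, 'gripper_width': 0.09389128503001005}
side 49.0615387010548 263.61141765278256 193.50171208847166 [[ 0.999   0.0321 -0.0324  0.5667]
 [ 0.0433 -0.4432  0.8954 -1.232 ]
 [ 0.0144 -0.8958 -0.4441  0.7014]
 [ 0.      0.      0.      1.    ]]
separator [([244, 268, 22, 68], 0.6)]
handle [
[... 290 characters left out ...]
r [([272, 199, 18, 29], 0.55)]
timer [([263, 179, 15, 10], 0.61), ([246, 270, 24, 65], 0.59)]
top 53.625526421417725 254.06079166934356 189.14857362900693 [[ 0.0295 -0.9987  0.042   0.4759]
 [-0.9995 -0.0297 -0.0052  0.0218]
 [ 0.0064 -0.0418 -0.9991  1.212 ]
 [ 0.      0.      0.      1.    ]]
separator [([398, 202, 64, 17], 0.91), ([305, 200, 36, 49], 0.41)]
handle []
rack [([391, 210, 65, 46], 0.9)]
sloped_rest [([305, 200, 38, 48], 0.88)]
dish [([187, 181, 62, 73], 0.66)]
low_cup_1 [([174, 195, 21, 18], 0.77), ([172, 163, 17, 16], 0.7), ([192, 161, 22, 19], 0.69), ([200, 192, 18, 20], 0.52)]
shaker [([241, 186, 19, 18], 0.6)]
timer [([123, 173, 25, 31], 0.95), ([172, 163, 16, 18], 0.16)]
```

Run:
```python
import cv2
a=cv2.imread("pics/top0.png"); cv2.imwrite("pics/top0c.png",cv2.resize(a[100:280,70:470],None,fx=2,fy=2,interpolation=cv2.INTER_CUBIC))
a=cv2.imread("pics/side0.png"); cv2.imwrite("pics/side0c.png",cv2.resize(a[120:330,150:400],None,fx=2.8,fy=2.8,interpolation=cv2.INTER_CUBIC))
```

```text
(no output)
```

View pics/top0c.png

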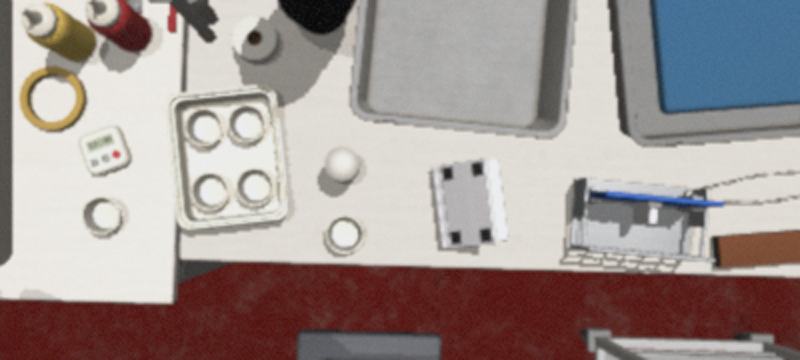

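View pics/side0c.png

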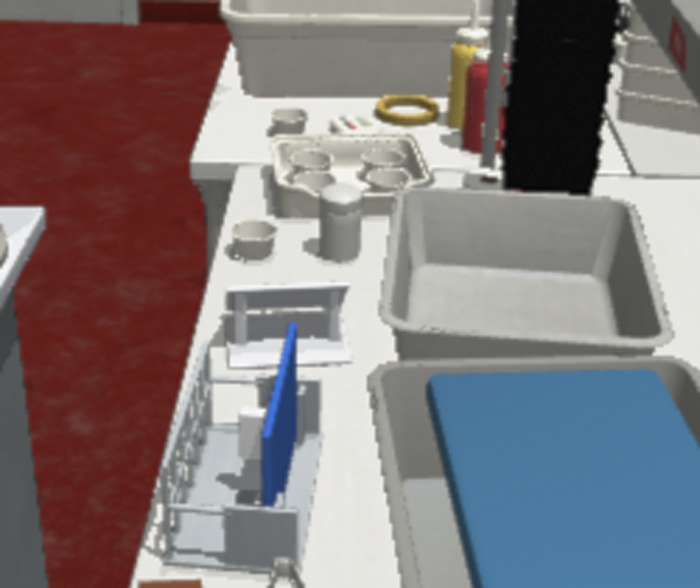

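```bash
cat > h.py <<'E'
import numpy as np, cv2
from plant import status, vision
from scipy.spatial.transform import Rotation as R
np.set_printoptions(precision=4,suppress=True)
def p2w(c,u,v,z):
    f=192/np.tan(np.radians(c["fov_y"])/2)
    d=c["T"][:3,:3]@np.array([(u-c["cx"])/f,(v-c["cy"])/f,1.]); o=c["T"][:3,3]
    return o+d*(z-o[2])/d[2]
def w2p(c,P):
    f=192/np.tan(np.radians(c["fov_y"])/2)
    p=(np.asarray(P)-c["T"][:3,3])@c["T"][:3,:3]; return np.array([p[0]/p[2]*f+c["cx"],p[1]/p[2]*f+c["cy"]])
def blue(im): return cv2.inRange(cv2.cvtColor(im,cv2.COLOR_RGB2HSV),(108,120,60),(125,255,255))
def cmd(Rt,pt):  # target TCP pose -> translation/angular numbers from current pose
    s=status.get_obs(); R0=s["orientation"]; 
    t=R0.T@(np.array(pt)-s["eef_pos"])/0.3; r=R.from_matrix(R0.T@Rt).as_rotvec()/np.pi
    print("T",t.round(4),"A",r.round(4)); return t,r
def T(yaw_y,zdir):  # y axis hint (finger closing), z axis
    z=np.array(zdir,float);z/=np.linalg.norm(z);y=np.array(yaw_y,float);y-=z*(y@z);y/=np.linalg.norm(y)
    return np.c_[np.cross(y,z),y,z]
E
python3 - <<'E'
from h import *
c=vision.read_camera("top")
for n,u,v,z in [("rack",391,210,.05),("rest",305,200,.04),("dish",187,181,.05),("lc",174,195,.036),("lc",172,163,.036),("lc",192,161,.036),("lc",200,192,.036),("cupR",242,217,.032),("cupL",122,208,.032),("shaker",241,182,.088),("timer",123,175,.022)]:
    print(n,p2w(c,u,v,z)[:2])
# dish rim corners from crop (outer)
for u,v in [(172,96),(275,88),(288,220),(180,228)]: print("dishc",p2w(c,70+u/2,100+v/2,.052)[:2])
for u,v in [(432,168),(497,158),(507,240),(440,249)]: print("rest",p2w(c,70+u/2,100+v/2,.04)[:2])
m=blue(c["image"]); n,l,st,ce=cv2.connectedComponentsWithStats(m)
for i in range(1,n):
    if st[i,4]>40:
        pts=np.argwhere(l==i)[:,::-1].astype(np.float32); print(st[i],cv2.minAreaRect(pts))
a=c["image"][:,:,::-1]
cr=lambda i,x0,y0,x1,y1:cv2.resize(i[y0:y1,x0:x1],(400,300),interpolation=cv2.INTER_CUBIC)
s=cv2.imread("pics/side0.png")
cv2.imwrite("pics/m1.png",np.vstack([np.hstack([cr(a,265,165,345,225),cr(a,345,180,445,255)]),np.hstack([cr(s,215,205,295,265),cr(s,235,155,315,215)])]))
w=vision.read_camera("wrist"); print(w["fov_y"],w["cx"],w["cy"],w["T"])
E
```

```text
rack [ 0.4733 -0.4052]
rest [ 0.4963 -0.1425]
dish [0.5436 0.2217]
lc [0.4999 0.2626]
lc [0.5989 0.2726]
lc [0.607  0.2108]
lc [0.5115 0.1826]
cupR [0.438  0.0505]
cupL [0.455  0.4226]
shaker [0.5432 0.0552]
timer [0.5581 0.4274]
dishc [0.6419 0.3199]
dishc [0.659  0.1627]
dishc [0.4575 0.1359]
dishc [0.4405 0.2996]
rest [ 0.544  -0.0825]
rest [ 0.5625 -0.1827]
rest [ 0.4364 -0.201 ]
rest [ 0.4196 -0.0981]
[366 196  65   7 179] ((398.0103454589844, 199.3758544921875), (64.19416046142578, 3.570955991744995), 4.763641834259033)
70.74437711936912 254.66915656259144 192.21615225659548 [[ 0.4368  0.8705  0.2268  0.2287]
 [ 0.8995 -0.4229 -0.1093  0.6399]
 [ 0.0008  0.2518 -0.9678  0.385 ]
 [ 0.      0.      0.      1.    ]]
```

View pics/m1.png

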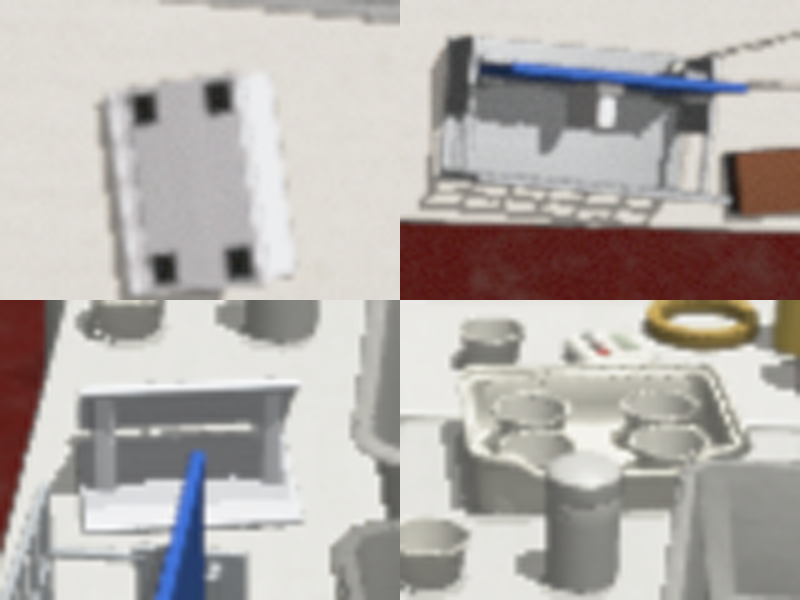

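Run:
```python
from h import *
c=vision.read_camera("top")
a=p2w(c,398-30,199.4-2.5,.134);b=p2w(c,398+30,199.4+2.5,.134); d=(b-a)[:2]/np.linalg.norm((b-a)[:2]); print(a,b,d)
n=np.array([-d[1],d[0],0]); print(n)
cmd(T(n,[0,0,-1]),[.49,-.40,.30])
```

```text
[ 0.5088 -0.3083  0.134 ] [ 0.4996 -0.4795  0.134 ] [-0.0534 -0.9986]
[ 0.9986 -0.0534  0.    ]
T [-2.0522 -2.7341 -0.2684] A [-0.      0.      0.3729]
```

```bash
python3 -m creep '{"translation":[[-0.75,-1,-0.27],[-0.75,-1,-0.27],[-0.75,-1,-0.27],[-0.75,-1,-0.27],[-0.75,-1,-0.27],[-0.75,-1,-0.27],[-0.75,-1,-0.27]],"angular":[[0,0,0],[0,0,0],[0,0,0],[0,0,0],[0,0,0],[0,0,0],[0,0,0]],"grip":[1,1,1,1,1,1,1]}'
python3 -m creep '{"translation":[[-0.75,-1,0],[-0.75,-1,0],[-0.75,-1,0],[-0.75,-1,0],[-0.75,-1,0],[-0.75,-1,0],[-0.75,-1,0]],"angular":[[0,0,0.373],[0,0,0.373],[0,0,0.373],[0,0,0.373],[0,0,0.373],[0,0,0.373],[0,0,0.373]],"grip":[1,1,1,1,1,1,1]}'
python3 - <<'E'
from h import *
s=status.get_obs();print(s["qpos"])
cmd(T([.9986,-.0534,0],[0,0,-1]),[.49,-.40,.30])
E
```

```text
time_s: 1.92
eef_pos: [0.3674, 0.2354, 0.3018]
orientation: [[-0.897, 0.442, 0.001], [0.442, 0.897, 0.002], [-0.0, 0.002, -1.0]]
contact_force: [0.5, 1.0, -0.1]
gripper_width: 0.0945
grasp_force: 0.0
time_s: 2.8
eef_pos: [0.4378, -0.133, 0.3007]
orientation: [[0.063, 0.998, 0.0], [0.998, -0.063, -0.001], [-0.001, 0.001, -1.0]]
contact_force: [0.6, 1.3, 0.3]
gripper_width: 0.0939
grasp_force: 0.0
[-0.5364 -0.0543  0.6763  1.9963  0.0378  1.1873  0.0618]
T [-0.8772  0.2299  0.0034] A [ 0.0002  0.0004 -0.0031]
```

```bash
python3 - <<'E'
from h import *
import pickle
w=vision.read_camera("wrist"); pickle.dump(w,open("w1.pkl","wb"));
E
python3 -m creep '{"translation":[[-0.877,0.23,0],[-0.877,0.23,0],[-0.877,0.23,0],[-0.877,0.23,0],[-0.877,0.23,0],[-0.877,0.23,0],[-0.877,0.23,0]],"angular":[[0,0,-0.003],[0,0,-0.003],[0,0,-0.003],[0,0,-0.003],[0,0,-0.003],[0,0,-0.003],[0,0,-0.003]],"grip":[1,1,1,1,1,1,1]}'
python3 - <<'E'
from h import *
import pickle
w=vision.read_camera("wrist"); pickle.dump(w,open("w2.pkl","wb")); w1=pickle.load(open("w1.pkl","rb"))
print(status.get_obs()["qpos"],w["T"])
cv2.imwrite("pics/w12.png",cv2.resize(np.hstack([w1["image"],w["image"]])[:,:,::-1],(800,300),interpolation=cv2.INTER_AREA))
m=blue(w["image"]); n,l,st,ce=cv2.connectedComponentsWithStats(m)
for i in range(1,n):
    if st[i,4]>100: print(st[i],cv2.minAreaRect(np.argwhere(l==i)[:,::-1].astype(np.float32)))
E
```

```text
time_s: 3.72
eef_pos: [0.4927, -0.3945, 0.3002]
orientation: [[0.043, 0.999, -0.0], [0.999, -0.043, 0.001], [0.001, -0.0, -1.0]]
contact_force: [-0.2, -0.0, -0.5]
gripper_width: 0.0941
grasp_force: 0.0
[-0.0717  0.3915  0.875   1.6472 -0.3144  1.2514  0.8239] [[ 0.9991 -0.0401 -0.0119  0.4953]
 [-0.0418 -0.9671 -0.251  -0.3204]
 [-0.0015  0.2513 -0.9679  0.4658]
 [ 0.      0.      0.      1.    ]]
[261 122  10 129 739] ((265.1854248046875, 185.97494506835938), (6.058670997619629, 128.1239776611328), 1.7623909711837769)
```

View pics/w12.png

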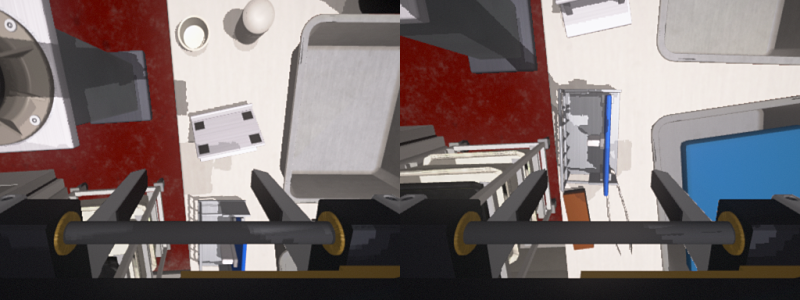

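Run:
```python
from h import *
import pickle
w=pickle.load(open("w2.pkl","rb")); w1=pickle.load(open("w1.pkl","rb"))
m=blue(w["image"]); l=np.argwhere(m[110:260,240:290])
for r in (124,130,150,190,230,246,250):
    u=np.where(m[r,240:290])[0]+240; print(r,u.min(),u.max(),p2w(w,u.mean(),r,.134))
k=l[:,0]; print("rows",k.min()+110,k.max()+110,"ends",p2w(w,266,k.min()+110,.134),p2w(w,266,k.max()+111,.134))
cr=w1["image"][120:220,230:350,::-1]
cv2.imwrite("pics/rest.png",cv2.resize(cr,None,fx=6,fy=6,interpolation=cv2.INTER_CUBIC))
```

```text
124 265 270 [ 0.51   -0.3233  0.134 ]
130 264 269 [ 0.5086 -0.3302  0.134 ]
150 264 269 [ 0.5078 -0.354   0.134 ]
190 263 267 [ 0.5044 -0.4041  0.134 ]
230 261 266 [ 0.5007 -0.4582  0.134 ]
246 262 265 [ 0.4999 -0.4811  0.134 ]
250 263 264 [ 0.4997 -0.487   0.134 ]
rows 122 250 ends [ 0.5083 -0.3209  0.134 ] [ 0.503  -0.4886  0.134 ]
```

View pics/rest.png

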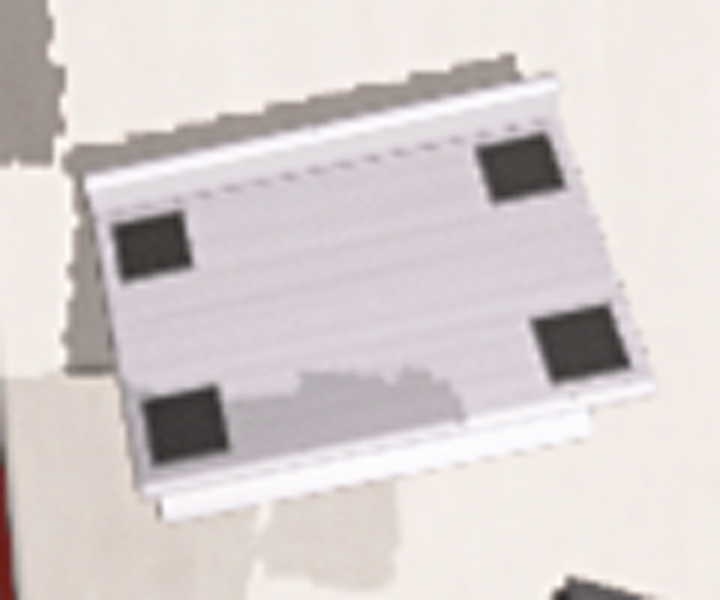

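Run:
```python
from h import *
import pickle
from scipy.optimize import least_squares
w1=pickle.load(open("w1.pkl","rb")); 
px=lambda x,y:(230+x/6-.4,120+y/6-.4)
obs=[((-.050,-.065,.020),px(560,122)),((-.050,.065,.020),px(98,212)),((-.0585,-.065,.0285),px(558,80)),((-.0585,.065,.0285),px(86,182)),((.0122,-.065,.0822),px(655,388)),((.0122,.065,.0822),px(148,490))]
# rest x ~ -y world; rest y ~ +x world? z up: x=(0,-1), y=(1,0)
for s in (1,-1):
  o=[((a,s*-b,c),p) for (a,b,c),p in obs]
  def f(q,full=False):
    c,sn=np.cos(q[2]),np.sin(q[2]); out=[]
    for (a,b,z),p in o: out+=list(w2p(w1,[q[0]+c*a-sn*b,q[1]+sn*a+c*b,z])-p)
    return np.array(out)
  r=least_squares(f,[.49,-.14,-np.pi/2]); print(s,r.x,np.degrees(r.x[2]),r.cost); print(r.fun.reshape(-1,2))
for n,a,b,z in [("low",100,212,.02),("",550,125,.02),("up",148,490,.082),("",655,388,.082)]: print(n,p2w(w1,*px(a,b),z))
s=status.get_obs(); cmd(T([.998,-.0594,0],[0,0,-1]),[.5043,-.405,.115])
```

```text
1 [ 0.4938 -0.1515 -1.4277] -81.80010475321063 4.976760300542581
[[ 0.4465 -1.2081]
 [-0.9154  0.1995]
 [ 1.3376  0.7746]
 [-0.2276  0.6504]
 [ 1.1285 -0.3296]
 [-1.7747  0.1447]]
-1 [ 0.4855 -0.0984 -4.557 ] -261.0942442488034 5215.140554134578
[[  4.2835  26.0564]
 [  5.0026  27.5586]
 [  6.736   38.9022]
 [  8.0516  38.5353]
 [ -6.6538 -54.6614]
 [-13.6392 -51.2033]]
low [ 0.4244 -0.1111  0.02  ]
 [ 0.5476 -0.0952  0.02  ]
up [ 0.4338 -0.1728  0.082 ]
 [ 0.5583 -0.1547  0.082 ]
T [-0.0345  0.0399  0.618 ] A [ 0.0001 -0.0003  0.0055]
```

```bash
python3 -m creep '{"translation":[[-0.035,0.04,0.1],[-0.035,0.04,0.25],[-0.035,0.04,0.4],[-0.035,0.04,0.5],[-0.035,0.04,0.57],[-0.035,0.04,0.608],[-0.035,0.04,0.608],[-0.035,0.04,0.608]],"angular":[[0,0,0.0055],[0,0,0.0055],[0,0,0.0055],[0,0,0.0055],[0,0,0.0055],[0,0,0.0055],[0,0,0.0055],[0,0,0.0055]],"grip":[0.5,0.5,0.5,0.5,0.5,0.5,0.5,0.5]}'
python3 -m creep '{"translation":[[0,0,0],[0,0,0],[0,0,0],[0,0,0],[0,0,0],[0,0,0]],"angular":[[0,0,0],[0,0,0],[0,0,0],[0,0,0],[0,0,0],[0,0,0]],"grip":[0,0,0,0,0,0]}' 30
```

```text
time_s: 4.78
eef_pos: [0.5041, -0.4073, 0.1191]
orientation: [[0.062, 0.998, 0.001], [0.998, -0.062, -0.001], [-0.001, 0.001, -1.0]]
contact_force: [-0.6, -0.7, 0.9]
gripper_width: 0.0469
grasp_force: 0.0
time_s: 5.52
eef_pos: [0.5044, -0.4069, 0.1182]
orientation: [[0.061, 0.998, 0.001], [0.998, -0.061, -0.0], [-0.0, 0.001, -1.0]]
contact_force: [5.7, -1.1, -3.3]
gripper_width: 0.0075
grasp_force: 30.0
```

```bash
python3 -m creep '{"translation":[[0,0,-0.08],[0,0,-0.2],[0,0,-0.4],[0,0,-0.55],[0,0,-0.65],[0,0,-0.65]],"angular":[[0,0,0],[0,0,0],[0,0,0],[0,0,0],[0,0,0],[0,0,0]],"grip":[0,0,0,0,0,0]}'
cat >> h.py <<'E'
RX=np.array([.1426,-.9898,0]);RY=np.array([.9898,.1426,0]);Z=np.array([0,0,1.])
RO=np.array([.4938,-.1515,0]); U=(RX+Z)/2**.5; N=(-RX+Z)/2**.5; LIP=RO-.05*RX+.02*Z
E
python3 - <<'E'
from h import *
Rt=T(-N,-U); print(status.get_obs()["qpos"])
for du,dn in ((.05,.05),(0,0)):
    p=LIP+(.1122+du)*U+(.004+dn)*N; print(p); cmd(Rt,p)
E
```

```text
time_s: 6.28
eef_pos: [0.5037, -0.4076, 0.3149]
orientation: [[0.062, 0.998, 0.002], [0.998, -0.062, -0.001], [-0.001, 0.002, -1.0]]
contact_force: [0.4, 0.6, -1.7]
gripper_width: 0.0078
grasp_force: 30.0
[-0.0495  0.4165  0.8806  1.5903 -0.3315  1.2895  0.8194]
[ 0.4976 -0.1777  0.1729]
T [ 0.7639 -0.0691  0.4726] A [0.21   0.1699 0.4109]
[ 0.4976 -0.1777  0.1022]
T [ 0.7642 -0.0696  0.7083] A [0.21   0.1699 0.4109]
```

```bash
python3 -m creep '{"translation":[[0.1,-0.02,0],[0.2,-0.04,0],[0.35,-0.05,0],[0.4,-0.05,0],[0.4,-0.05,0],[0.4,-0.05,0],[0.4,-0.05,0],[0.4,-0.05,0]],"angular":[[0.21,0.17,0.411],[0.21,0.17,0.411],[0.21,0.17,0.411],[0.21,0.17,0.411],[0.21,0.17,0.411],[0.21,0.17,0.411],[0.21,0.17,0.411],[0.21,0.17,0.411]],"grip":[0,0,0,0,0,0,0,0]}'
python3 - <<'E'
from h import *
Rt=T(-N,-U); print(status.get_obs()["qpos"])
for du,dn in ((.05,.05),(0,0)):
    cmd(Rt,LIP+(.1122+du)*U+(.004+dn)*N)
E
```

```text
time_s: 7.28
eef_pos: [0.496, -0.2862, 0.3113]
orientation: [[0.985, 0.131, -0.115], [0.174, -0.705, 0.688], [0.009, -0.697, -0.717]]
contact_force: [0.3, 0.6, -2.4]
gripper_width: 0.008
grasp_force: 30.0
[ 0.137   0.7485  0.9582  1.4466 -0.8158  2.017  -0.2531]
T [0.0641 0.0676 0.5787] A [0.0044 0.0052 0.0093]
T [0.062  0.2319 0.7477] A [0.0044 0.0052 0.0093]
```

```bash
python3 -m creep '{"translation":[[0.064,0.068,0.15],[0.064,0.068,0.3],[0.064,0.068,0.45],[0.064,0.068,0.579],[0.064,0.068,0.579],[0.064,0.068,0.579]],"angular":[[0.004,0.005,0.009],[0.004,0.005,0.009],[0.004,0.005,0.009],[0.004,0.005,0.009],[0.004,0.005,0.009],[0.004,0.005,0.009]],"grip":[0,0,0,0,0,0]}'
python3 - <<'E'
from h import *
Rt=T(-N,-U); print(status.get_obs()["qpos"])
c=vision.read_camera("side"); cv2.imwrite("pics/s2.png",cv2.resize(c["image"][120:300,170:370,::-1],None,fx=3,fy=3,interpolation=cv2.INTER_CUBIC))
for du,dn in ((.02,.0),(0,0)):
    cmd(Rt,LIP+(.1122+du)*U+(.004+dn)*N)
E
```

```text
time_s: 8.02
eef_pos: [0.4976, -0.1788, 0.174]
orientation: [[0.989, 0.108, -0.102], [0.149, -0.703, 0.696], [0.004, -0.703, -0.711]]
contact_force: [0.6, -1.1, -0.7]
gripper_width: 0.0077
grasp_force: 30.0
[-0.022   0.7905  0.9125  1.7408 -0.9135  1.7529 -0.2054]
T [-0.0009  0.166   0.108 ] A [0.0019 0.0002 0.0023]
T [-0.0009  0.1656  0.1747] A [0.0019 0.0002 0.0023]
```

View pics/s2.png

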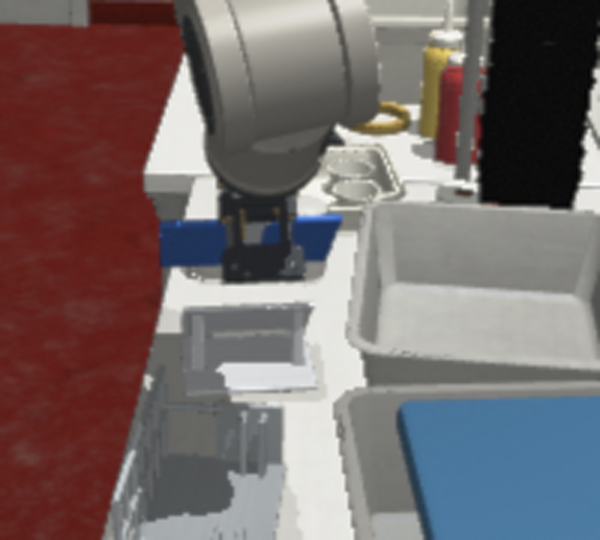

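```bash
python3 -m creep '{"translation":[[0,0.05,0.09],[0,0.1,0.12],[0,0.13,0.135],[0,0.146,0.135],[0,0.146,0.135]],"angular":[[0.002,0,0.002],[0.002,0,0.002],[0.002,0,0.002],[0.002,0,0.002],[0.002,0,0.002]],"grip":[0,0,0,0,0]}'
python3 -m creep '{"translation":[[0,0.01,0.01],[0,0.01,0.02],[0,0.013,0.026],[0,0.013,0.03],[0,0.013,0.03]],"angular":[[0,0,0],[0,0,0],[0,0,0],[0,0,0],[0,0,0]],"grip":[0,0,0,0,0]}'
```

```text
time_s: 8.7
eef_pos: [0.4984, -0.1815, 0.1146]
orientation: [[0.99, 0.102, -0.102], [0.144, -0.699, 0.7], [0.0, -0.708, -0.707]]
contact_force: [0.9, 0.1, -0.2]
gripper_width: 0.0078
grasp_force: 30.0
time_s: 9.32
eef_pos: [0.4979, -0.1771, 0.1055]
orientation: [[0.989, 0.102, -0.102], [0.145, -0.699, 0.701], [0.0, -0.708, -0.706]]
contact_force: [-0.5, -0.5, -0.8]
gripper_width: 0.0077
grasp_force: 30.0
```

```bash
python3 -m creep '{"translation":[[0,0.007,0.005],[0,0.013,0.01],[0,0.013,0.01],[0,0.013,0.01]],"angular":[[0,0,0],[0,0,0],[0,0,0],[0,0,0]],"grip":[0,0,0,0]}'
python3 -m creep '{"translation":[[0,0,0.01],[0,0,0.02],[0,0,0.02],[0,0,0.02]],"angular":[[0,0,0],[0,0,0],[0,0,0],[0,0,0]],"grip":[0,0,0,0]}'
```

```text
time_s: 9.82
eef_pos: [0.4985, -0.1789, 0.1022]
orientation: [[0.99, 0.103, -0.1], [0.144, -0.699, 0.701], [0.002, -0.708, -0.706]]
contact_force: [1.5, -8.5, 18.7]
gripper_width: 0.0081
grasp_force: 30.2
time_s: 10.32
eef_pos: [0.4985, -0.1769, 0.0993]
orientation: [[0.99, 0.104, -0.097], [0.142, -0.701, 0.699], [0.004, -0.706, -0.709]]
contact_force: [2.7, -24.7, 34.8]
gripper_width: 0.0086
grasp_force: 30.3
```

```bash
python3 -m creep '{"translation":[[0,0,-0.012],[0,0,-0.016],[0,0,-0.016],[0,0,-0.016],[0,0,-0.016],[0,0,-0.016]],"angular":[[0,0,0],[0,0,0],[0,0,0],[0,0,0],[0,0,0],[0,0,0]],"grip":[0,0,0.1,0.2,0.3,0.4]}'
python3 -m creep '{"translation":[[0,0,-0.05],[0,0,-0.12],[0,0,-0.25],[0,0,-0.4],[0,0,-0.5],[0,0,-0.5]],"angular":[[0,0,0],[0,0,0],[0,0,0],[0,0,0],[0,0,0],[0,0,0]],"grip":[0.4,0.4,0.4,0.4,0.4,0.4]}'
python3 - <<'E'
from h import *
c=vision.read_camera("top");t=c["image"][130:280,200:400,::-1]; m=blue(c["image"]);m[:150]=0
n,l,st,ce=cv2.connectedComponentsWithStats(m)
for i in range(1,n):
    if st[i,4]>100: print(st[i],ce[i],cv2.minAreaRect(np.argwhere(l==i)[:,::-1].astype(np.float32)))
d=vision.read_camera("side")["image"][150:300,200:400,::-1]
cv2.imwrite("pics/s3.png",cv2.resize(np.hstack([t,d]),None,fx=2,fy=2,interpolation=cv2.INTER_CUBIC))
E
```

```text
time_s: 11.08
eef_pos: [0.4978, -0.177, 0.0997]
orientation: [[0.989, 0.102, -0.102], [0.145, -0.699, 0.701], [0.0, -0.708, -0.706]]
contact_force: [-0.2, -0.2, 0.5]
gripper_width: 0.0347
grasp_force: 0.0
time_s: 11.82
eef_pos: [0.5129, -0.2851, 0.2076]
orientation: [[0.99, 0.102, -0.099], [0.142, -0.701, 0.699], [0.002, -0.706, -0.709]]
contact_force: [0.8, 0.2, -1.3]
gripper_width: 0.0375
grasp_force: 0.0
[289 171  35  36 783] [305.3972 185.3461] ((306.35198974609375, 188.4359893798828), (29.784427642822266, 34.70378112792969), 79.69515228271484)
```

View pics/s3.png

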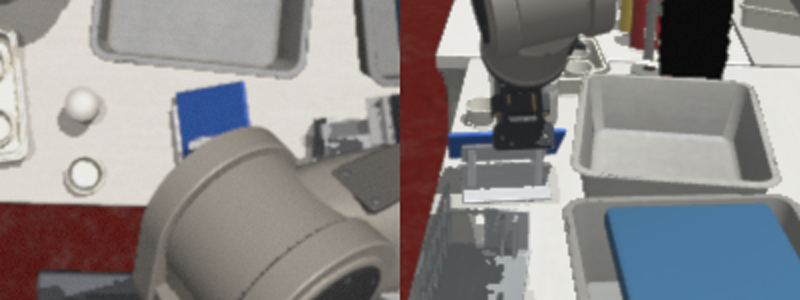

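Run:
```python
from h import *
Rt=T(RY,-N); O=LIP+.064*U+.004*N+.002*RY; print(O,Rt)
for h in (.18,.028): 
    p=O+h*N; print(p); cmd(Rt,p)
cmd(Rt,[.5,-.15,.36])
```

```text
[ 0.4947 -0.1437  0.0681] [[-0.1008  0.9898  0.1008]
 [ 0.6999  0.1426 -0.6999]
 [-0.7071  0.     -0.7071]]
[ 0.4765 -0.0177  0.1954]
T [ 0.0069 -0.6047  0.6549] A [-0.385  -0.3851 -0.3843]
[ 0.4919 -0.1241  0.0879]
T [ 0.0063 -0.098   0.6544] A [-0.385  -0.3851 -0.3843]
T [ 0.0209 -0.677  -0.0495] A [-0.385  -0.3851 -0.3843]
```

```bash
python3 -m creep '{"translation":[[0,-0.15,0],[0,-0.3,-0.02],[0,-0.45,-0.03],[0,-0.6,-0.05],[0.02,-0.68,-0.05],[0.02,-0.68,-0.05],[0.02,-0.68,-0.05],[0.02,-0.68,-0.05]],"angular":[[0,0,0],[-0.385,-0.385,-0.385],[-0.385,-0.385,-0.385],[-0.385,-0.385,-0.385],[-0.385,-0.385,-0.385],[-0.385,-0.385,-0.385],[-0.385,-0.385,-0.385],[-0.385,-0.385,-0.385]],"grip":[0.5,0.5,0.5,0.5,0.5,0.5,0.5,0.5]}'
python3 - <<'E'
from h import *
Rt=T(RY,-N); O=LIP+.064*U+.004*N+.002*RY; print(status.get_obs()["qpos"])
for h in (.18,.028): cmd(Rt,O+h*N)
E
```

```text
time_s: 12.92
eef_pos: [0.5001, -0.1482, 0.3603]
orientation: [[0.378, 0.884, -0.274], [0.856, -0.446, -0.261], [-0.353, -0.136, -0.926]]
contact_force: [-0.0, -0.3, -0.8]
gripper_width: 0.0468
grasp_force: 0.0
[-0.8146  0.3443  1.0546  1.6769  0.0273  1.5038 -0.201 ]
T [ 0.5366 -0.1887  0.417 ] A [-0.1421 -0.143  -0.1412]
T [0.3787 0.0636 0.8271] A [-0.1421 -0.143  -0.1412]
```

```bash
python3 -m creep '{"translation":[[0.13,-0.05,0.1],[0.27,-0.1,0.2],[0.4,-0.15,0.3],[0.5366,-0.1887,0.38],[0.5366,-0.1887,0.417],[0.5366,-0.1887,0.417],[0.5366,-0.1887,0.417]],"angular":[[-0.142,-0.143,-0.141],[-0.142,-0.143,-0.141],[-0.142,-0.143,-0.141],[-0.142,-0.143,-0.141],[-0.142,-0.143,-0.141],[-0.142,-0.143,-0.141],[-0.142,-0.143,-0.141]],"grip":[0.5,0.5,0.5,0.5,0.5,0.5,0.5]}'
python3 - <<'E'
from h import *
import pickle
Rt=T(RY,-N); O=LIP+.064*U+.004*N+.002*RY; print(status.get_obs()["qpos"])
w=vision.read_camera("wrist"); pickle.dump(w,open("w3.pkl","wb"))
cv2.imwrite("pics/w3.png",w["image"][:,:,::-1])
for h in (0,.012,.036): print(h,w2p(w,O+h*N), w2p(w,O+h*N+.025*U), w2p(w,O+h*N-.025*U))
for h in (.08,.028): cmd(Rt,O+h*N)
E
```

```text
time_s: 13.8
eef_pos: [0.4775, -0.0183, 0.1967]
orientation: [[-0.094, 0.991, 0.095], [0.704, 0.133, -0.698], [-0.704, 0.001, -0.71]]
contact_force: [0.3, -0.7, 0.6]
gripper_width: 0.047
grasp_force: 0.0
[-1.3623  0.4642  0.9594  2.1474  0.4433  1.0024 -0.5729]
0 [255.1099 179.5904] [255.225  198.0024] [254.9907 160.5215]
0.012 [255.0696 181.5138] [255.1893 200.506 ] [254.9455 161.8206]
0.036 [254.9801 185.7814] [255.11   206.0504] [254.845  164.7086]
T [ 0.004  -0.0014  0.3347] A [-0.0018 -0.0014 -0.0026]
T [ 0.0032 -0.0004  0.508 ] A [-0.0018 -0.0014 -0.0026]
```

View pics/w3.png

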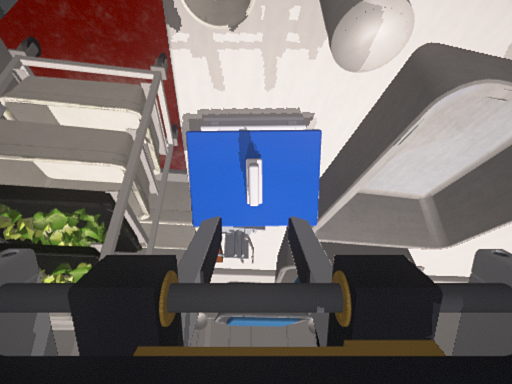

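```bash
python3 -m creep '{"translation":[[0.003,0,0.15],[0.003,0,0.3],[0.003,0,0.42],[0.003,0,0.48],[0.003,0,0.508],[0.003,0,0.508],[0.003,0,0.508]],"angular":[[-0.002,-0.0015,-0.0025],[-0.002,-0.0015,-0.0025],[-0.002,-0.0015,-0.0025],[-0.002,-0.0015,-0.0025],[-0.002,-0.0015,-0.0025],[-0.002,-0.0015,-0.0025],[-0.002,-0.0015,-0.0025]],"grip":[0.5,0.5,0.5,0.5,0.5,0.5,0.5]}'
python3 -m creep '{"translation":[[0,0,0],[0,0,0],[0,0,0],[0,0,0],[0,0,0]],"angular":[[0,0,0],[0,0,0],[0,0,0],[0,0,0],[0,0,0]],"grip":[0,0,0,0,0]}' 40
python3 - <<'E'
from plant import status
print(status.get_obs()["qpos"])
E
```

```text
time_s: 14.72
eef_pos: [0.4923, -0.1232, 0.0879]
orientation: [[-0.102, 0.989, 0.103], [0.699, 0.145, -0.7], [-0.708, 0.001, -0.706]]
contact_force: [-0.1, 0.6, 0.3]
gripper_width: 0.0474
grasp_force: 0.0
time_s: 15.35
eef_pos: [0.4917, -0.1237, 0.0875]
orientation: [[-0.102, 0.989, 0.102], [0.698, 0.145, -0.701], [-0.708, -0.0, -0.706]]
contact_force: [-3.2, 3.7, 3.3]
gripper_width: 0.0114
grasp_force: 40.0
[-1.0884466   0.68728872  0.88471911  2.25460442  0.47920514  0.59867899
 -0.57340416]
```

```bash
python3 -m creep '{"translation":[[0,0,-0.05],[0,0,-0.15],[-0.05,0,-0.25],[-0.15,0,-0.35],[-0.3,0,-0.45],[-0.4,0,-0.6],[-0.45,0,-0.7],[-0.45,0,-0.7]],"angular":[[0,0,0],[0,0,0],[0,0,0],[0,0,0],[0,0,0],[0,0,0],[0,0,0],[0,0,0]],"grip":[0,0,0,0,0,0,0,0]}'
python3 - <<'E'
from h import *
print(status.get_obs()["qpos"])
cmd(T(RY,-Z),[.52,.06,.37])
E
```

```text
time_s: 16.35
eef_pos: [0.4849, -0.0699, 0.332]
orientation: [[-0.102, 0.989, 0.105], [0.701, 0.146, -0.698], [-0.706, 0.002, -0.708]]
contact_force: [0.3, 0.2, -1.7]
gripper_width: 0.012
grasp_force: 40.0
[-1.5468  0.1617  1.1727  2.0593  0.6422  1.2833 -0.4907]
T [ 0.2021  0.1793 -0.3796] A [0.001  0.2494 0.0009]
```

```bash
python3 -m creep '{"translation":[[0.06,0.06,-0.1],[0.12,0.12,-0.2],[0.18,0.18,-0.3],[0.2,0.18,-0.38],[0.2,0.18,-0.38],[0.2,0.18,-0.38],[0.2,0.18,-0.38]],"angular":[[0,0.25,0],[0,0.25,0],[0,0.25,0],[0,0.25,0],[0,0.25,0],[0,0.25,0],[0,0.25,0]],"grip":[0,0,0,0,0,0,0]}'
python3 - <<'E'
from h import *
import pickle
print(status.get_obs()["qpos"])
w=vision.read_camera("wrist"); pickle.dump(w,open("w4.pkl","wb"))
print([([round(float(v),1) for v in d["extent"]],round(float(d["conf"]),2)) for d in vision.recognise("wrist","low_cup_1")])
a=w["image"][:,:,::-1];cv2.imwrite("pics/w4.png",cv2.resize(a[0:260,60:400],None,fx=2.3,fy=2.3,interpolation=cv2.INTER_CUBIC))
E
```

```text
time_s: 17.23
eef_pos: [0.5194, 0.0589, 0.3684]
orientation: [[-0.145, 0.989, -0.001], [0.989, 0.145, -0.004], [-0.004, -0.001, -1.0]]
contact_force: [0.3, 0.1, -1.5]
gripper_width: 0.0115
grasp_force: 40.0
[-1.2912  0.0821  1.1482  1.7822 -0.0732  1.3278  0.0188]
[([321.7, 40.2, 32.4, 36.7], 0.83), ([259.2, 85.5, 35.2, 36.8], 0.68), ([261.5, 40.8, 36.8, 39.2], 0.57)]
```

View pics/w4.png

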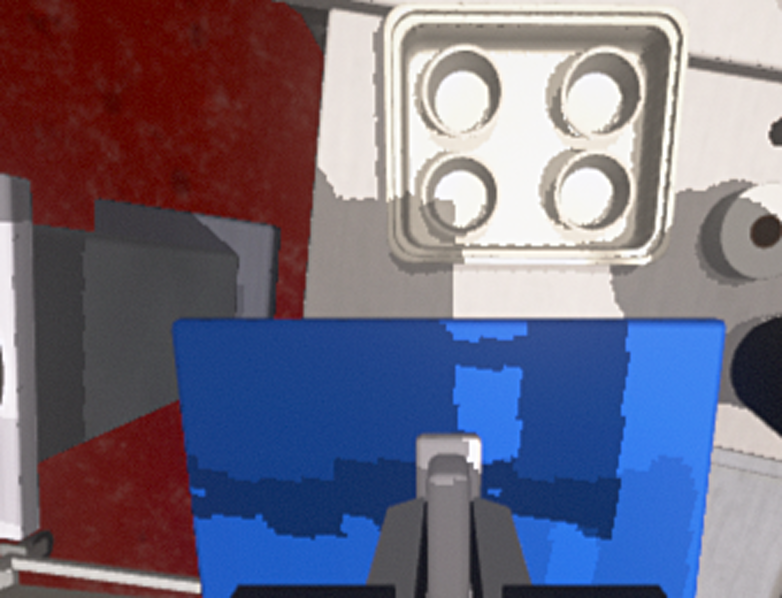

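Run:
```python
from h import *
import pickle
w=pickle.load(open("w4.pkl","rb"))
q=lambda x,y,z:p2w(w,60+x/2.3-.3,y/2.3-.3,z)
print(status.get_obs()["eef_pos"])
for n,x,y,z in [("L",385,40,.052),("R",687,40,.052),("farL",410,7,.052),("farR",665,7,.052),("nearL",410,263,.034),("nearR",645,263,.034),("Lb",393,240,.034),("Rb",668,240,.034),
 ("in far",530,27,.052),("c",461,92,.036),("c",597,92,.036),("c",459,190,.036),("c",590,192,.036)]:
    p=q(x,y,z)-np.array([.52,.06,0]); print(n,q(x,y,z)[:2],"in RY,-RX:",p@RY,-p@RX)
# board far edge check: at plate: corners (174,320),(726,320)
s=status.get_obs(); zb=s["eef_pos"][2]-.028
for x in (174,726): p=q(x,320,zb+.004)-s["eef_pos"]; print("board",p@RY,-p@RX,q(x,320,zb+.004))
```

```text
[0.5195 0.0592 0.3688]
L [0.4414 0.2826] in RY,-RX: -0.04604116727270732 0.23149353405605877
R [0.6457 0.3124] in RY,-RX: 0.16041212928572768 0.2319432735690996
farL [0.4558 0.3046] in RY,-RX: -0.028682000897309018 0.2512344744592612
farR [0.6262 0.3295] in RY,-RX: 0.14357904096332758 0.25159339389680835
nearL [0.4762 0.1399] in RY,-RX: -0.03192972901017818 0.08534252710823616
nearR [0.6556 0.1663] in RY,-RX: 0.14938936115728646 0.08586544343277683
Lb [0.4612 0.1548] in RY,-RX: -0.04472294387458956 0.10221810119111223
Rb [0.6692 0.1854] in RY,-RX: 0.16554732119002424 0.10280801347972894
in far [0.5382 0.3046] in RY,-RX: 0.05285034587531537 0.2395237660249905
c [0.4973 0.2626] in RY,-RX: 0.006453650025880508 0.20376474604072514
c [0.5942 0.2768] in RY,-RX: 0.10436382341988265 0.20399312455839327
c [0.5058 0.1972] in RY,-RX: 0.005492977421085449 0.13783064507279957
c [0.6029 0.21  ] in RY,-RX: 0.1034345206574881 0.13669262412963987
board -0.08291928519038022 0.06232908625640188 [0.4286 0.1091 0.3448]
board 0.08193519543583223 0.06283760986574738 [0.5916 0.1331 0.3448]
```

Run:
```python
from h import *
cmd(T(RY,-Z),[.5532,.2352,.135])
```

```text
T [0.5664 0.1974 0.7772] A [-0.0004  0.001   0.001 ]
```

```bash
python3 -m creep '{"translation":[[0.2,0.07,0.05],[0.4,0.14,0.12],[0.566,0.197,0.25],[0.566,0.197,0.4],[0.566,0.197,0.55],[0.566,0.197,0.7],[0.566,0.197,0.777],[0.566,0.197,0.777]],"angular":[[0,0.001,0.001],[0,0.001,0.001],[0,0.001,0.001],[0,0.001,0.001],[0,0.001,0.001],[0,0.001,0.001],[0,0.001,0.001],[0,0.001,0.001]],"grip":[0,0,0,0,0,0,0,0]}'
python3 - <<'E'
from h import *
import pickle
print(status.get_obs()["qpos"],status.get_obs()["eef_pos"])
w=vision.read_camera("wrist"); pickle.dump(w,open("w5.pkl","wb"))
c=vision.read_camera("top"); pickle.dump(c,open("t5.pkl","wb"))
a=cv2.resize(w["image"][:,:,::-1],(400,300),interpolation=cv2.INTER_AREA); b=cv2.resize(c["image"][135:225,130:250,::-1],(400,300),interpolation=cv2.INTER_CUBIC)
cv2.imwrite("pics/w5.png",np.hstack([a,b]))
E
```

```text
time_s: 18.32
eef_pos: [0.5525, 0.2349, 0.1342]
orientation: [[-0.142, 0.99, -0.003], [0.99, 0.142, -0.001], [-0.001, -0.003, -1.0]]
contact_force: [-0.0, 0.5, -1.6]
gripper_width: 0.0117
grasp_force: 40.0
[-1.1561  0.5433  0.8789  1.8906 -0.5102  0.9525  0.1036] [0.5525 0.2349 0.1342]
```

View pics/w5.png

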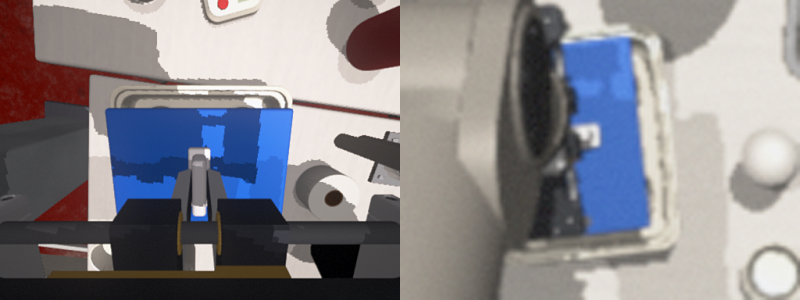

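Run:
```python
from h import *
import pickle
w=pickle.load(open("w5.pkl","rb")); c=pickle.load(open("t5.pkl","rb")); E0=status.get_obs()["eef_pos"]
def rel(cam,u,v,z): p=p2w(cam,u,v,z)-E0; return (p@RY).round(4),(-p@RX).round(4)
# board corners by blue mask
m=blue(w["image"]); n,l,st,ce=cv2.connectedComponentsWithStats(m); i=1+np.argmax(st[1:,4]); mm=l==i
top=np.where(mm.any(1))[0].min(); r=top+4; u=np.where(mm[r])[0]; print("wrist board",rel(w,u.min()-.5,r,.110),rel(w,u.max()+.5,r,.110),"far edge",rel(w,330,top-.5,.110))
# dish cream profile: along rows / cols
g=cv2.cvtColor(w["image"],cv2.COLOR_RGB2GRAY).astype(int)
print("row 122 L",g[122,128:165].tolist()); print("row 122 R",g[122,350:392].tolist()); print("col 300",g[95:145,300].tolist())
k=3.333
for n,x,y,z in [("b tr",232,38,.11),("b br",248,230,.11),("dish or tr",258,35,.052),("dish or br",278,250,.052),("dish out near(low x)",180,260,.052)]: print(n,rel(c,130+x/k-.3,135+y/k-.3,z))
```

```text
wrist board (np.float64(-0.0854), np.float64(0.06)) (np.float64(0.0807), np.float64(0.0601)) far edge (np.float64(0.0498), np.float64(0.0631))
row 122 L [143, 145, 143, 143, 146, 143, 141, 143, 143, 144, 145, 144, 140, 140, 150, 154, 155, 150, 152, 151, 142, 110, 85, 92, 121, 146, 157, 156, 158, 156, 158, 157, 159, 156, 150, 141, 118]
row 122 R [249, 250, 250, 249, 249, 249, 248, 249, 252, 251, 230, 155, 101, 126, 209, 243, 247, 246, 247, 248, 248, 245, 240, 233, 235, 236, 238, 237, 237, 236, 235, 236, 235, 236, 237, 237, 237, 238, 237, 237, 236, 236]
col 300 [238, 238, 237, 239, 240, 229, 153, 147, 151, 153, 151, 151, 150, 153, 192, 241, 250, 250, 250, 240, 189, 197, 248, 255, 248, 176, 136, 95, 93, 95, 107, 123, 142, 168, 166, 167, 168, 168, 166, 167, 163, 161, 147, 97, 68, 74, 76, 78, 76, 77]
b tr (np.float64(0.0803), np.float64(-0.068))
b br (np.float64(-0.0881), np.float64(-0.0638))
dish or tr (np.float64(0.0902), np.float64(-0.0851))
dish or br (np.float64(-0.1084), np.float64(-0.0819))
dish out near(low x) (np.float64(-0.1073), np.float64(0.008))
```

Run:
```python
from h import *
import pickle
w=pickle.load(open("w5.pkl","rb")); c=pickle.load(open("t5.pkl","rb")); E0=status.get_obs()["eef_pos"]
def rel(cam,u,v,z): p=p2w(cam,u,v,z)-E0; return (p@RY).round(4),(-p@RX).round(4)
print("outer",rel(w,141.5,122,.05),rel(w,372.5,122,.05),"line",rel(w,150,122,.05),rel(w,362,122,.05),"far",rel(w,300,108.7,.052),"far in",rel(w,300,120,.05))
g=cv2.cvtColor(c["image"],cv2.COLOR_RGB2GRAY)
# top: columns along dish long direction: print vertical profile at column near -y side of the board
for col in (193,200): print(col,"top",g[138:152,col].tolist(),"bot",g[196:220,col].tolist())
print("row 170",g[170,185:220].tolist())
m=blue(c["image"]); 
for col in (193,200):
    v=np.where(m[135:225,col])[0]+135; print(col,v.min(),v.max())
```

```text
outer (np.float64(-0.1036), np.float64(0.074)) (np.float64(0.1028), np.float64(0.0741)) line (np.float64(-0.096), np.float64(0.074)) (np.float64(0.0934), np.float64(0.0741)) far (np.float64(0.0373), np.float64(0.0853)) far in (np.float64(0.0381), np.float64(0.0758))
193 top [144, 146, 145, 145, 180, 216, 216, 190, 163, 128, 112, 112, 112, 111] bot [109, 109, 109, 109, 106, 108, 108, 102, 102, 115, 116, 106, 116, 159, 190, 169, 119, 106, 114, 160, 213, 224, 225, 225]
200 top [144, 141, 144, 143, 148, 152, 172, 202, 151, 99, 112, 145, 168, 196] bot [110, 110, 109, 108, 107, 110, 105, 97, 107, 112, 108, 108, 141, 181, 181, 122, 109, 115, 148, 193, 196, 198, 200, 196]
row 170 [110, 109, 112, 110, 111, 110, 111, 110, 112, 110, 110, 113, 113, 112, 112, 112, 152, 203, 223, 224, 223, 193, 176, 197, 214, 223, 202, 203, 211, 218, 217, 211, 202, 196, 199]
193 147 203
200 161 203
```

```bash
python3 -m creep '{"translation":[[0.003,0,0.05],[0.003,0,0.1],[0.003,0,0.13],[0.003,0,0.16],[0.003,0,0.18],[0.003,0,0.19],[0.003,0,0.2],[0.003,0,0.2]],"angular":[[0,0.001,0],[0,0.001,0],[0,0.001,0],[0,0.001,0],[0,0.001,0],[0,0.001,0],[0,0.001,0],[0,0.001,0]],"grip":[0,0,0,0,0,0,0,0]}'
```

```text
time_s: 19.42
eef_pos: [0.5535, 0.2358, 0.0759]
orientation: [[-0.141, 0.99, -0.001], [0.99, 0.141, 0.005], [0.005, -0.0, -1.0]]
contact_force: [0.3, -0.0, -1.3]
gripper_width: 0.0119
grasp_force: 40.0
```

```bash
python3 -m creep '{"translation":[[0,0,0.007],[0,0,0.014],[0,0,0.02],[0,0,0.02],[0,0,0.02]],"angular":[[0,0,0],[0,0,0],[0,0,0],[0,0,0],[0,0,0]],"grip":[0,0,0,0,0]}'
```

```text
time_s: 20.05
eef_pos: [0.5535, 0.2359, 0.07]
orientation: [[-0.142, 0.99, -0.001], [0.99, 0.142, 0.005], [0.005, -0.0, -1.0]]
contact_force: [-1.4, 0.9, 1.4]
gripper_width: 0.0118
grasp_force: 40.0
```

```bash
python3 -m creep '{"translation":[[0,0,0.004],[0,0,0.008],[0,0,0.008],[0,0,0.008]],"angular":[[0,0,0],[0,0,0],[0,0,0],[0,0,0]],"grip":[0,0,0,0]}'
```

```text
time_s: 20.55
eef_pos: [0.5536, 0.2361, 0.0695]
orientation: [[-0.141, 0.99, -0.001], [0.99, 0.141, 0.007], [0.007, -0.0, -1.0]]
contact_force: [-15.4, -2.2, 42.8]
gripper_width: 0.0119
grasp_force: 40.0
```

```bash
python3 -m creep '{"translation":[[0,0,-0.006],[0,0,-0.006],[0,0,-0.006],[0,0,-0.006],[0,0,-0.006],[0,0,-0.006]],"angular":[[0,0,0],[0,0,0],[0,0,0],[0,0,0],[0,0,0],[0,0,0]],"grip":[0,0.1,0.2,0.3,0.4,0.4]}'
python3 -m creep '{"translation":[[0,0,-0.04],[0,0,-0.1],[0,0,-0.25],[0,0,-0.45],[0,0,-0.6],[0,0,-0.6]],"angular":[[0,0,0],[0,0,0],[0,0,0],[0,0,0],[0,0,0],[0,0,0]],"grip":[0.4,0.4,0.4,0.4,0.4,0.4]}'
python3 - <<'E'
from h import *
import pickle
print(status.get_obs()["qpos"],status.get_obs()["eef_pos"])
w=vision.read_camera("wrist"); pickle.dump(w,open("w6.pkl","wb")); E0=status.get_obs()["eef_pos"]
for t in ("cup_a","handle","separator"): print(t,[([round(float(v),1) for v in d["extent"]],round(float(d["conf"]),2)) for d in vision.recognise("wrist",t)])
def rel(cam,u,v,z): p=p2w(cam,u,v,z); return p[:2],((p-E0)@RY).round(4),(-(p-E0)@RX).round(4)
m=blue(w["image"]); n,l,st,ce=cv2.connectedComponentsWithStats(m); i=1+np.argmax(st[1:,4]); mm=l==i; print(st[i])
print(cv2.minAreaRect(np.argwhere(mm)[:,::-1].astype(np.float32)))
for r in range(st[i][1]+5,st[i][1]+st[i][3]-3,25):
    u=np.where(mm[r])[0]; print(r,u.min(),u.max(),rel(w,u.min()-.5,r,.044)[1:],rel(w,u.max()+.5,r,.044)[1:])
print("far",[rel(w,x,np.where(mm[:,x])[0].min()-.5,.044)[2] for x in (170,200,230,280,310,340)])
E
```

```text
time_s: 21.3
eef_pos: [0.5534, 0.2358, 0.0692]
orientation: [[-0.141, 0.99, -0.001], [0.99, 0.141, 0.004], [0.004, -0.0, -1.0]]
contact_force: [0.3, 0.5, -0.4]
gripper_width: 0.0373
grasp_force: 0.0
time_s: 22.05
eef_pos: [0.5552, 0.2352, 0.2536]
orientation: [[-0.141, 0.99, 0.004], [0.99, 0.141, 0.008], [0.008, 0.005, -1.0]]
contact_force: [0.1, 0.8, -0.9]
gripper_width: 0.0378
grasp_force: 0.0
[-1.2504  0.4129  0.9944  1.7786 -0.3849  1.1513  0.0063] [0.5552 0.2352 0.2536]
cup_a [([199.1, 23.4, 51.5, 46.8], 0.62)]
handle [([253.6, 175.7, 127.6, 94.2], 0.7)]
separator [([254.1, 175.0, 123.6, 91.4], 0.84)]
[ 191  131  124   89 9925]
((252.5, 175.0), (88.0, 123.0), 90.0)
136 191 314 (np.float64(-0.086), np.float64(0.0572)) (np.float64(0.0829), np.float64(0.057))
161 193 313 (np.float64(-0.0852), np.float64(0.0231)) (np.float64(0.0833), np.float64(0.0229))
186 194 311 (np.float64(-0.0858), np.float64(-0.0126)) (np.float64(0.0823), np.float64(-0.0128))
211 196 310 (np.float64(-0.085), np.float64(-0.0499)) (np.float64(0.0827), np.float64(-0.0502))Traceback (most recent call last):
  File "<stdin>", line 11, in <module>
    return umr_minimum(a, axis, None, out, keepdims, initial, where)
ValueError: zero-size array to reduction operation minimum which has no identity
```

Run:
```python
from h import *
import pickle
w=pickle.load(open("w6.pkl","rb")); print(p2w(w,199.1,25,.032))
cmd(T(-RX,-Z),[.457,.42,.24])
cmd(T(RX,-Z),[.457,.42,.24])
```

```text
[0.4574 0.419  0.032 ]
T [ 0.6558 -0.2298  0.0326] A [ 0.0008 -0.0014 -0.5003]
T [ 0.6558 -0.2298  0.0326] A [-0.0014 -0.0008  0.4997]
```

```bash
python3 -m creep '{"translation":[[0.1,-0.03,0.03],[0.2,-0.07,0.03],[0.3,-0.1,0.03],[0.45,-0.15,0.03],[0.6,-0.2,0.03],[0.656,-0.23,0.03],[0.656,-0.23,0.03],[0.656,-0.23,0.03]],"angular":[[0,0,-0.5],[0,0,-0.5],[0,0,-0.5],[0,0,-0.5],[0,0,-0.5],[0,0,-0.5],[0,0,-0.5],[0,0,-0.5]],"grip":[1,1,1,1,1,1,1,1]}'
python3 -m creep '{"translation":[[0,0,0],[0,0,0]],"angular":[[0,0,-0.023],[0,0,-0.023]],"grip":[1,1]}'
python3 - <<'E'
from h import *
import pickle
s=status.get_obs();print(s["qpos"],s["eef_pos"],s["orientation"])
w=vision.read_camera("wrist"); pickle.dump(w,open("w7.pkl","wb"))
for d in vision.recognise("wrist","cup_a"): 
    e=d["extent"];print(np.round(e,1),d["conf"],[p2w(w,e[0]+a,e[1]+b,.032)[:2] for a,b in ((0,0),(-e[2]/2,0),(e[2]/2,0),(0,-e[3]/2),(0,e[3]/2))])
c=vision.read_camera("top")
for d in vision.recognise("top","cup_a"): e=d["extent"];print("top",np.round(e,1),d["conf"],p2w(c,e[0],e[1],.025)[:2])
E
```

```text
time_s: 23.25
eef_pos: [0.4569, 0.4199, 0.2401]
orientation: [[-0.997, -0.078, -0.002], [-0.078, 0.997, 0.003], [0.002, 0.003, -1.0]]
contact_force: [-0.4, -0.2, 0.1]
gripper_width: 0.094
grasp_force: 0.0
time_s: 23.5
eef_pos: [0.4573, 0.4196, 0.2404]
orientation: [[-0.99, -0.142, -0.002], [-0.142, 0.99, 0.003], [0.001, 0.003, -1.0]]
contact_force: [0.2, -0.8, 0.8]
gripper_width: 0.0942
grasp_force: 0.0
[-1.2883  0.3566  0.5752  1.7359 -0.2176  1.1114  1.0685] [0.4573 0.4196 0.2404] [[-0.9899 -0.142  -0.0019]
 [-0.142   0.9899  0.0032]
 [ 0.0014  0.0035 -1.    ]]
[ 11.7 125.   23.4  37. ] 0.77 [array([0.4343, 0.0905]), array([0.4365, 0.0751]), array([0.432 , 0.1059]), array([0.4101, 0.0924]), array([0.4592, 0.0886])]
[261.3 178.2  42.4  47.6] 0.68 [array([0.4586, 0.4315]), array([0.4629, 0.402 ]), array([0.4544, 0.4611]), array([0.4256, 0.4266]), array([0.4932, 0.4367])]
top [123.  206.    8.9  24. ] 0.74 [0.4611 0.4221]
top [240.  217.9  17.2  25. ] 0.63 [0.4348 0.0568]
```

Run:
```python
from h import *
cmd(T(-RX,-Z),[.4585,.431,.022])
```

```text
T [-0.0093  0.0328  0.7297] A [ 0.0013 -0.0002 -0.0004]
```

```bash
python3 -m creep '{"translation":[[-0.01,0.033,0.15],[-0.01,0.035,0.3],[-0.01,0.035,0.45],[-0.01,0.035,0.58],[-0.01,0.035,0.66],[-0.01,0.035,0.71],[-0.01,0.035,0.726],[-0.01,0.035,0.726]],"angular":[[0.001,0,0],[0.001,0,0],[0.001,0,0],[0.001,0,0],[0.001,0,0],[0.001,0,0],[0.001,0,0],[0.001,0,0]],"grip":[1,1,1,1,1,1,1,1]}'
python3 -m creep '{"translation":[[0,0,0],[0,0,0],[0,0,0],[0,0,0],[0,0,0]],"angular":[[0,0,0],[0,0,0],[0,0,0],[0,0,0],[0,0,0]],"grip":[0.5,0.5,0.5,0.5,0.5]}' 12
python3 - <<'E'
from h import *
w=vision.read_camera("wrist"); 
for d in vision.recognise("wrist","cup_a"): e=d["extent"];print(np.round(e,1),d["conf"],p2w(w,e[0],e[1],.032))
E
```

```text
time_s: 24.7
eef_pos: [0.459, 0.4321, 0.024]
orientation: [[-0.99, -0.143, -0.0], [-0.143, 0.99, 0.002], [-0.0, 0.002, -1.0]]
contact_force: [-0.0, -0.5, -0.2]
gripper_width: 0.0942
grasp_force: 0.0
time_s: 25.32
eef_pos: [0.4588, 0.432, 0.0236]
orientation: [[-0.99, -0.143, -0.0], [-0.143, 0.99, 0.002], [0.0, 0.002, -1.0]]
contact_force: [-1.0, -0.8, 3.0]
gripper_width: 0.0578
grasp_force: 12.0
[255.6 239.2  94.5  92.9] 0.56 [0.4563 0.4334 0.032 ]
```

```bash
python3 -m creep '{"translation":[[0,0,-0.05],[0,0,-0.15],[0,0,-0.3],[0,0,-0.4],[0,0,-0.4]],"angular":[[0,0,0],[0,0,0],[0,0,0],[0,0,0],[0,0,0]],"grip":[0.5,0.5,0.5,0.5,0.5]}'
python3 - <<'E'
from h import *
B=np.array([.5539,.235,0])
print(status.get_obs()["gripper_width"]); p=B+.053*RY; print(p); cmd(T(-RX,-Z),p+.11*Z)
E
```

```text
time_s: 26.05
eef_pos: [0.4598, 0.4327, 0.1467]
orientation: [[-0.99, -0.143, 0.002], [-0.143, 0.99, 0.005], [-0.003, 0.005, -1.0]]
contact_force: [-0.4, 0.8, -0.4]
gripper_width: 0.0577
grasp_force: 12.0
0.0576936448453781
[0.6064 0.2426 0.    ]
T [-0.3926 -0.6975  0.12  ] A [0.0015 0.0009 0.0001]
```

```bash
python3 -m creep '{"translation":[[-0.07,-0.12,0],[-0.15,-0.27,0],[-0.24,-0.42,0],[-0.33,-0.58,0],[-0.392,-0.67,0],[-0.392,-0.697,0.05],[-0.392,-0.697,0.12],[-0.392,-0.697,0.12]],"angular":[[0.001,0.001,0],[0.001,0.001,0],[0.001,0.001,0],[0.001,0.001,0],[0.001,0.001,0],[0.001,0.001,0],[0.001,0.001,0],[0.001,0.001,0]],"grip":[0.5,0.5,0.5,0.5,0.5,0.5,0.5,0.5]}'
python3 - <<'E'
from h import *
B=np.array([.5539,.235,0]); s=status.get_obs(); print(s["qpos"])
cmd(T(-RX,-Z),B+.053*RY+.072*Z)
w=vision.read_camera("wrist"); 
for d in vision.recognise("wrist","cup_a"): e=d["extent"];p=p2w(w,e[0],e[1],s["eef_pos"][2]+.01)-s["eef_pos"];print(np.round(e,1),d["conf"],p@RY,-p@RX)
E
```

```text
time_s: 27.05
eef_pos: [0.6029, 0.2427, 0.1046]
orientation: [[-0.989, -0.145, -0.007], [-0.145, 0.989, -0.004], [0.007, -0.003, -1.0]]
contact_force: [-0.4, 0.1, -1.0]
gripper_width: 0.0581
grasp_force: 12.0
[-0.8676  0.5599  0.5315  1.7788 -0.3484  0.9057  1.5333]
T [-0.0122 -0.0018  0.1086] A [-0.0008 -0.0023  0.0007]
[50.6  9.3 67.7 16.7] 0.76 -0.12878728561524247 -0.10297716306215952
[255.3 239.8  93.3  91.3] 0.58 -0.0025525130839181252 0.0015851710142267693
```

Cup held centrally. Lower.

```bash
python3 -m creep '{"translation":[[-0.012,-0.002,0.04],[-0.012,-0.002,0.07],[-0.012,-0.002,0.09],[-0.012,-0.002,0.102],[-0.012,-0.002,0.108],[-0.012,-0.002,0.108]],"angular":[[0,-0.001,0],[0,-0.001,0],[0,-0.001,0],[0,-0.001,0],[0,-0.001,0],[0,-0.001,0]],"grip":[0.5,0.5,0.5,0.5,0.5,0.5]}'
python3 -m creep '{"translation":[[0,0,0.004],[0,0,0.008],[0,0,0.008]],"angular":[[0,0,0],[0,0,0],[0,0,0]],"grip":[0.5,0.5,0.5]}'
```

```text
time_s: 27.9
eef_pos: [0.6087, 0.2415, 0.0748]
orientation: [[-0.99, -0.143, 0.0], [-0.143, 0.99, -0.002], [0.0, -0.002, -1.0]]
contact_force: [-0.2, -0.0, -0.1]
gripper_width: 0.0579
grasp_force: 12.0
time_s: 28.28
eef_pos: [0.6086, 0.2416, 0.0723]
orientation: [[-0.99, -0.143, -0.0], [-0.143, 0.99, -0.002], [0.0, -0.002, -1.0]]
contact_force: [0.1, 0.6, 0.2]
gripper_width: 0.0576
grasp_force: 12.0
```

```bash
python3 -m creep '{"translation":[[0.005,0,0.005],[0.005,0,0.008],[0.005,0,0.008]],"angular":[[0,0,0],[0,0,0],[0,0,0]],"grip":[0.5,0.5,0.5]}'
```

```text
time_s: 28.65
eef_pos: [0.6071, 0.2413, 0.0699]
orientation: [[-0.99, -0.143, -0.0], [-0.143, 0.99, -0.002], [0.0, -0.002, -1.0]]
contact_force: [-0.2, 0.2, 0.1]
gripper_width: 0.0579
grasp_force: 12.0
```

```bash
python3 -m creep '{"translation":[[0,0,0.004],[0,0,0.004]],"angular":[[0,0,0],[0,0,0]],"grip":[0.5,0.5]}'
```

```text
time_s: 28.9
eef_pos: [0.6071, 0.2413, 0.0686]
orientation: [[-0.99, -0.143, -0.0], [-0.143, 0.99, -0.002], [0.0, -0.002, -1.0]]
contact_force: [-0.5, -0.1, 0.0]
gripper_width: 0.0582
grasp_force: 12.0
```

```bash
for i in 1 2; do python3 -m creep '{"translation":[[0,0,0.004],[0,0,0.004]],"angular":[[0,0,0],[0,0,0]],"grip":[0.5,0.5]}' | grep -E "pos|force"; done
```

```text
eef_pos: [0.6071, 0.2413, 0.0674]
contact_force: [0.9, 0.2, -0.7]
grasp_force: 12.0
eef_pos: [0.6072, 0.2413, 0.0663]
contact_force: [0.4, -0.5, 0.3]
grasp_force: 12.0
```

```bash
for i in 1 2; do python3 -m creep '{"translation":[[0,0,0.004],[0,0,0.004]],"angular":[[0,0,0],[0,0,0]],"grip":[0.5,0.5]}' | grep -E "pos|force"; done
python3 - <<'E'
from h import *
s=status.get_obs()
w=vision.read_camera("wrist"); 
for d in vision.recognise("wrist","cup_a"): e=d["extent"];p=p2w(w,e[0],e[1],s["eef_pos"][2]+.01)-s["eef_pos"];print(np.round(e,1),d["conf"],p@RY,-p@RX)
E
```

```text
eef_pos: [0.6074, 0.2413, 0.0659]
contact_force: [-2.8, -0.3, 11.4]
grasp_force: 12.0
eef_pos: [0.6077, 0.2413, 0.0649]
contact_force: [-3.3, -0.5, 14.1]
grasp_force: 12.0
[254.6 239.4  94.5  90.9] 0.74 -0.002921039189271465 0.0011520156083921324
```

```bash
python3 -m creep '{"translation":[[0,0,-0.005],[0,0,-0.005],[0,0,-0.005],[0,0,-0.005],[0,0,-0.005],[0,0,-0.005]],"angular":[[0,0,0],[0,0,0],[0,0,0],[0,0,0],[0,0,0],[0,0,0]],"grip":[0.6,0.65,0.7,0.8,0.9,0.9]}'
python3 -m creep '{"translation":[[0,0,-0.05],[0,0,-0.15],[0,0,-0.3],[0,0,-0.45],[0,0,-0.5],[0,0,-0.5]],"angular":[[0,0,0],[0,0,0],[0,0,0],[0,0,0],[0,0,0],[0,0,0]],"grip":[0.9,0.9,0.9,0.9,0.9,0.9]}'
python3 - <<'E'
from h import *
s=status.get_obs();B=np.array([.5539,.235,.0])
w=vision.read_camera("wrist"); 
for d in vision.recognise("wrist","cup_a"): e=d["extent"];p=p2w(w,e[0],e[1],.074)-B;print(np.round(e,1),d["conf"],p@RY,-p@RX, p2w(w,e[0],e[1],.032))
cmd(T(-RX,-Z),[.438,.055,.24])
E
```

```text
time_s: 30.75
eef_pos: [0.6072, 0.2413, 0.0654]
orientation: [[-0.99, -0.143, -0.0], [-0.143, 0.99, -0.002], [0.0, -0.002, -1.0]]
contact_force: [0.1, 0.2, 0.6]
gripper_width: 0.0842
grasp_force: 0.0
time_s: 31.5
eef_pos: [0.6075, 0.2417, 0.2166]
orientation: [[-0.99, -0.143, 0.001], [-0.143, 0.99, -0.0], [-0.001, -0.001, -1.0]]
contact_force: [0.0, -0.1, -0.8]
gripper_width: 0.0846
grasp_force: 0.0
[255.  186.7  49.4  52.7] 0.88 0.05403694333744633 0.0007874676134381675 [0.6173 0.245  0.032 ]
[113.1  21.7  56.7  43.4] 0.65 -0.11719942330258083 -0.14280345537399322 [0.4479 0.0558 0.032 ]
T [ 0.6452 -0.535  -0.083 ] A [-0.0006 -0.0005  0.0002]
```

```bash
python3 -m creep '{"translation":[[0.12,-0.1,-0.08],[0.25,-0.2,-0.083],[0.38,-0.3,-0.083],[0.52,-0.42,-0.083],[0.645,-0.535,-0.083],[0.645,-0.535,-0.083],[0.645,-0.535,-0.083],[0.645,-0.535,-0.083]],"angular":[[0,0,0],[0,0,0],[0,0,0],[0,0,0],[0,0,0],[0,0,0],[0,0,0],[0,0,0]],"grip":[1,1,1,1,1,1,1,1]}'
python3 - <<'E'
from h import *
s=status.get_obs();print(s["qpos"])
w=vision.read_camera("wrist"); 
for t in ("cup_a","shaker"):
  for d in vision.recognise("wrist",t): 
    e=d["extent"];print(t,np.round(e,1),d["conf"],p2w(w,e[0],e[1],.032 if t=="cup_a" else .06)[:2])
cmd(T(-RX,-Z),[.438,.055,.022])
E
```

```text
time_s: 32.6
eef_pos: [0.4389, 0.0557, 0.2403]
orientation: [[-0.99, -0.144, -0.001], [-0.144, 0.99, -0.003], [0.001, -0.003, -1.0]]
contact_force: [-0.6, -0.1, -0.2]
gripper_width: 0.0942
grasp_force: 0.0
[-0.9614 -0.0166  0.6947  2.1061  0.0153  1.0495  1.4407]
cup_a [252.8 176.2  47.1  41.8] 0.63 [0.4394 0.0541]
shaker [244.8 254.1  39.1  56.5] 0.83 [0.5457 0.0583]
shaker [364.2 266.6  94.5 107.5] 0.34 [0.5404 0.229 ]
T [0.0022 0.001  0.7279] A [-0.0009 -0.0003  0.0003]
```

```bash
python3 -m creep '{"translation":[[-0.002,-0.005,0.15],[-0.002,-0.005,0.3],[-0.002,-0.005,0.45],[-0.002,-0.005,0.58],[-0.002,-0.005,0.66],[-0.002,-0.005,0.71],[-0.002,-0.005,0.724],[-0.002,-0.005,0.724]],"angular":[[0,0,0],[0,0,0],[0,0,0],[0,0,0],[0,0,0],[0,0,0],[0,0,0],[0,0,0]],"grip":[1,1,1,1,1,1,1,1]}'
python3 -m creep '{"translation":[[0,0,0],[0,0,0],[0,0,0],[0,0,0],[0,0,0]],"angular":[[0,0,0],[0,0,0],[0,0,0],[0,0,0],[0,0,0]],"grip":[0.5,0.5,0.5,0.5,0.5]}' 12
python3 -m creep '{"translation":[[0,0,-0.05],[0,0,-0.15],[0,0,-0.3],[0,0,-0.42],[0,0,-0.42],[0,0,-0.42]],"angular":[[0,0,0],[0,0,0],[0,0,0],[0,0,0],[0,0,0],[0,0,0]],"grip":[0.5,0.5,0.5,0.5,0.5,0.5]}'
python3 - <<'E'
from h import *
B=np.array([.5539,.235,0])
s=status.get_obs();print(s["qpos"])
cmd(T(-RX,-Z),B-.053*RY+.11*Z)
w=vision.read_camera("wrist"); 
for d in vision.recognise("wrist","cup_a"): e=d["extent"];p=p2w(w,e[0],e[1],s["eef_pos"][2]+.01)-s["eef_pos"];print(np.round(e,1),d["conf"],p@RY,-p@RX)
E
```

```text
time_s: 33.75
eef_pos: [0.4397, 0.0534, 0.0238]
orientation: [[-0.99, -0.143, 0.0], [-0.143, 0.99, -0.002], [-0.0, -0.002, -1.0]]
contact_force: [-0.1, 0.4, 0.4]
gripper_width: 0.094
grasp_force: 0.0
time_s: 34.38
eef_pos: [0.4395, 0.0534, 0.0236]
orientation: [[-0.99, -0.143, 0.0], [-0.143, 0.99, -0.002], [0.0, -0.002, -1.0]]
contact_force: [-0.5, 1.0, 4.5]
gripper_width: 0.058
grasp_force: 12.0
time_s: 35.12
eef_pos: [0.4391, 0.0537, 0.1495]
orientation: [[-0.99, -0.143, -0.0], [-0.143, 0.99, -0.001], [0.0, -0.001, -1.0]]
contact_force: [0.6, 0.1, -0.2]
gripper_width: 0.0582
grasp_force: 12.0
[-0.9605  0.1529  0.7677  2.2115 -0.1429  0.825   1.6134]
T [-0.2888  0.5435  0.1308] A [-0.0004 -0.0001  0.0002]
[255.5 240.6  93.2  92.2] 0.61 -0.0021241324069443913 0.0017055557729500253
[348.8 251.7  23.   23.9] 0.54 0.005388694092846275 0.06056465712268859
```

```bash
python3 -m creep '{"translation":[[-0.05,0.1,0],[-0.12,0.23,0],[-0.2,0.37,0],[-0.26,0.49,0],[-0.288,0.543,0.03],[-0.288,0.543,0.1],[-0.288,0.543,0.13],[-0.288,0.543,0.13]],"angular":[[0,0,0],[0,0,0],[0,0,0],[0,0,0],[0,0,0],[0,0,0],[0,0,0],[0,0,0]],"grip":[0.5,0.5,0.5,0.5,0.5,0.5,0.5,0.5]}'
python3 - <<'E'
from h import *
B=np.array([.5539,.235,0])
s=status.get_obs(); cmd(T(-RX,-Z),B-.053*RY+.069*Z)
E
```

```text
time_s: 36.22
eef_pos: [0.5012, 0.2258, 0.1094]
orientation: [[-0.99, -0.142, -0.001], [-0.142, 0.99, -0.003], [0.002, -0.003, -1.0]]
contact_force: [0.9, -0.1, -0.4]
gripper_width: 0.0581
grasp_force: 12.0
T [-0.0019  0.0055  0.1347] A [-0.0009 -0.0006 -0.0003]
```

```bash
python3 -m creep '{"translation":[[0,0.005,0.04],[0,0.005,0.08],[0,0.005,0.11],[0,0.005,0.125],[0,0.005,0.135],[0,0.005,0.135]],"angular":[[0,0,0],[0,0,0],[0,0,0],[0,0,0],[0,0,0],[0,0,0]],"grip":[0.5,0.5,0.5,0.5,0.5,0.5]}'
for i in 1 2 ; do python3 -m creep '{"translation":[[0,0,0.004],[0,0,0.004]],"angular":[[0,0,0],[0,0,0]],"grip":[0.5,0.5]}' | grep -E "pos|force"; done
```

```text
time_s: 36.98
eef_pos: [0.5014, 0.2284, 0.0696]
orientation: [[-0.99, -0.143, -0.0], [-0.143, 0.99, -0.002], [0.0, -0.002, -1.0]]
contact_force: [-0.3, -1.4, -0.5]
gripper_width: 0.0581
grasp_force: 12.0
eef_pos: [0.5014, 0.2286, 0.0686]
contact_force: [0.7, 0.5, -0.7]
grasp_force: 12.0
eef_pos: [0.5016, 0.2286, 0.0678]
contact_force: [-2.5, -1.6, 9.6]
grasp_force: 12.0
```

```bash
python3 -m creep '{"translation":[[0,0,-0.003],[0,0,-0.003],[0,0,-0.003],[0,0,-0.003],[0,0,-0.003],[0,0,-0.003]],"angular":[[0,0,0],[0,0,0],[0,0,0],[0,0,0],[0,0,0],[0,0,0]],"grip":[0.6,0.65,0.7,0.8,0.9,0.9]}'
python3 -m creep '{"translation":[[0,0,-0.05],[0,0,-0.15],[0,0,-0.3],[0,0,-0.5],[0,0,-0.65],[0,0,-0.7],[0,0,-0.7]],"angular":[[0,0,0],[0,0,0],[0,0,0],[0,0,0],[0,0,0],[0,0,0],[0,0,0]],"grip":[0.9,0.9,0.9,0.9,0.9,0.9,0.9]}'
python3 - <<'E'
from h import *
s=status.get_obs();B=np.array([.5539,.235,.0])
w=vision.read_camera("wrist"); 
for t,z in (("cup_a",.074),("separator",.044),("dish",.05)):
  for d in vision.recognise("wrist",t): e=d["extent"];p=p2w(w,e[0],e[1],z)-B;print(t,np.round(e,1),d["conf"],p@RY,-p@RX)
m=blue(w["image"]); n,l,st,ce=cv2.connectedComponentsWithStats(m)
for i in range(1,n):
    if st[i,4]>300: p=p2w(w,*ce[i],.044)-B; print(st[i],p@RY,-p@RX)
E
```

```text
time_s: 38.22
eef_pos: [0.5014, 0.2285, 0.0681]
orientation: [[-0.99, -0.143, -0.0], [-0.143, 0.99, -0.002], [0.0, -0.002, -1.0]]
contact_force: [-0.2, 0.1, -0.6]
gripper_width: 0.0842
grasp_force: 0.0
time_s: 39.1
eef_pos: [0.5016, 0.2289, 0.279]
orientation: [[-0.99, -0.143, 0.001], [-0.143, 0.99, -0.0], [-0.001, -0.0, -1.0]]
contact_force: [-0.1, -0.2, -0.4]
gripper_width: 0.0845
grasp_force: 0.0
cup_a [251.9 246.3  36.9  45.2] 0.94 0.05387861431786967 -0.0010687437307068115
cup_a [254.8 176.6  44.7  44.6] 0.78 -0.05219436450992968 0.0031155701636251107
separator [255.7 202.9  88.8 103.1] 0.75 -0.004734619892505595 0.004624012678355394
dish [254.7 202.8 118.6 132.1] 0.62 -0.006719794740253824 0.0030668365787881865
[ 211  150   86  105 5391] -0.008098328986098453 -3.964078892037398e-05
```

```bash
python3 -c "
from plant import job
print(job.sign_off())"
```

```text
the job is handed in; nothing more can be done
None
```

I handed the job in at about 39 s of robot time. The last pictures put the board in the dish on the lower cups and the two loose cups about 53 mm either side of its handle. `sign_off` returned no verdict, and with the board on top I could not see the lower cups to check they still stand.

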